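# Lock the reactor clamp pin with its R-clip

### The arm

A 7-joint arm with a two-finger parallel gripper is mounted at the origin on the work surface. World frame = base frame: x ahead of the robot, y to its left, z up, the work surface at z = 0. Lengths are in m, angles in rad, forces in N, time in s.
With the tool pointing down it reaches from about 0.4 to 0.85 m from the base axis. Payload 4.5 kg.
Tool frame: the origin (TCP) lies midway between the tips of the shut fingers; the grasp point (between the pads) lies 19 mm behind it; x points along the fingers, y is the direction in which the jaws open and shut, and the axes are right-handed (so a half turn about x gives the same grasp; the last joint's range is limited). The gripper opens to 88 mm and grips with 3 to 60 N. Pads are 18 mm wide; open, the fingers measure 123 mm over their backs; the gripper's body (75 mm by 187 mm) begins 45 mm behind the grasp point.
Start: joints at [-1.1, 0.689, -0.195, 1.565, 0.157, 0.902, -0.215], TCP at [0.264, 0.566, 0.239] pointing down, gripper open.
Joint ranges: [-3.01, 3.01], [-0.46, 2.08], [-1.47, 1.51], [0.13, 2.56], [-1, 4.14], [0.04, 2.09], [-2.66, 2.66]. Speed limits (rad/s): [2.57, 2.57, 3.14, 3.14, 3.14, 3.14, 3.14].

### API

Orientations are given as a unit quaternion [x, y, z, w].
In Python, from plant import r, vision gives the robot as it stands.
- The arm moves only by the tool carry_out, never from a script. Its argument "series" is a list of rows, each an object with "dp": the shift along the tool's x, y, z in units of 30 mm (1.0 is 30 mm), a list of three; "yaw": the turn about the tool's x in units of 6 degrees (1.0 is 6 degrees); "jaw": the opening, from 0 (shut) to 1 (fully open). A call has exactly 5 rows; each row is the pose to reach, as a shift and turn from the pose measured when the call began, along the tool's axes at that moment; what a row does not reach only later rows make up. A row lasts 1/8 s, in which the tool goes at most 62.5 mm and 10.7 degrees, less where a joint would pass 70% of its speed; a pose out of reach is approached as far as the arm can. A call with a gripper value outside its range is refused whole. The fingers move at their own pace and stop on an object; "force" is the grip in N (left out, the last holds). Time passes only in rows, so rows that repeat a pose let the fingers close, or fill a call up. It gives the time, the measured TCP pose, the force and the opening at its end, in the units of the state.
- r.get_state(): the state, without advancing time (a new reading comes with each control period).
- vision.snapshot(name): name is "scene" or "top" or "wrist"; returns (picture, depth): 400x640x3 uint8, red, green, blue; 400x640 float32, m along the optical axis (not along the pixel's ray), 0 where there is no reading.
- vision.get_calibration(name): a dict with "fx", "fy", "cx", "cy" (pixels), "world_to_cam" (4x4, takes a point from world to camera coordinates). Camera axes: x right, y down, z forward; pixel columns grow to the right and rows downward; lengths in m; the calibration is good to about 2 mm. A picture is of the moment at which its call begins: read the wrist's pose just before it. get_calibration takes no time and is no camera call; for the wrist camera it gives the pose at the moment of the call.
- r.finish_job(): hands the job in, once; it reports no verdict.
The state is a dict: "clock": time; "q": joint angles; "qd": joint speeds; "joint_torque": joint torques, N m; "tool_pos": TCP position; "eef_rot": TCP orientation; "contact_force": force on the tool from outside, world axes, zero at the start; "moment": the same for the moment, N m; "opening": opening from 0.0 (shut) to 1.0 (fully open).
Only numpy, scipy, OpenCV 4.12 (cv2) and the standard library are available. Lean on these libraries where they do the work, as an engineer would, in place of code of your own. Each camera call takes 0.05 s, during which the arm holds its last target. There are 200 camera calls.

### The job

Lock the clamp of the steel reactor: first push its clevis pin fully home by the head, then take the red-tabbed R-clip out of its white rest and push the straight leg down through the cross-hole in the pin's free end, the bent leg riding over the pin's side, until it snaps in below and the red tab sits on the pin. The hole's place along the pin is not exactly known, so feel for it with light pressure; never push harder than a firm hand would (about 30 N), leave the pin home and the clip let go, and do not disturb the jar, the beaker and the screwdriver.

Things in the scene. Friction and masses are not known exactly. Their poses are not given: they have to be found in the camera images.
- reactor: Fixed bench reactor: aluminium block 150 x 150 x 50 high, steel vessel 120 across, dark clamp ring 134 across (top at 100), lid at 105, lamp and valves in its middle and +x half up to 150. Origin: centre of underside. On the -x side two dark lugs (y 14 to 32 and -32 to -14, x -59 to -119, tops at 109) carry a clevis pin along y, axis at x = -105, height 95.
- lug_face (a point): Point on the pin's axis at the -y lug's outer face, reactor (-105, -32, 95), axes as the reactor's. The steel pin is 24 in diameter; its free end has a flat 16 wide along its crest, 12 above this point. When home the free end sticks out 48 to 70 from here towards -y. Below it is clear down to 45 under the axis.
- hole_zone (a point): Point on the crest where the stretch begins in which the cross-hole may lie once the pin is home: 15 out (-y) from lug_face, 12 above it; fixed to the reactor. The hole, 7.4 x 7.4, straight down through the pin, is centred 3 to 25 farther out (-y) than this point, always 30 short of the pin's free end. Not measured: feel or look for it.
- pin (a joint): How far the pin still is from home, in m: 0 = home (head against the lug), at most 0.030 (pulled out towards reactor +y). It slides with about 5 N friction; dragging the free end towards +y pulls the pin out again, while towards -y it is held by its stop. Stop when the push rises above that.
- pin_head (a point): Centre of the outer flat face of the pin's head, a disc 32 across and 12 thick on the pin's +y end; moves with the pin. Push it towards reactor -y. Clear beside it, and 45 clear below the pin's axis.
- clip: R-clip, 100 g. Origin: tip of the straight leg (5 diameter, round tip), z up along it. Red tab from z = 40 to 80. Bent leg on the +x side, same plane, 5 diameter: at x = 15 beside the pin, in to x = 10 at z = 17, flared to x = 16.5 at its end, z = 9. It goes over the pin with x along the reactor's x, either way round, z up. Home: tab underside on the pin's crest, tip 28 below the axis.
- clip_tab (a point): Centre of the clip's red tab (clip 4, 0, 60), axes as the clip's. Tab 30 (x) x 14 (y, grasp across this) x 40 (z); a wire eye stands 10 above it. Hold its upper half so that the fingertips stay above the lugs when the clip is home.
- bent_leg (a joint): Spread of the bent leg on its spring, rad: 0 relaxed, about 0.09 riding over the pin, near 0 again when snapped in. It meets the pin when the straight leg's tip is some 18 below the crest; riding over takes about 5 to 12 N down; then the push drops until the tab stops hard on the crest at 40 deep.
- rest: White plastic block 70 (x) x 46 (y) x 60 high, fixed, with a slot 38 x 8 along its x in the top; the clip stands in it upright, tab resting on the top, legs in the slot. Origin: centre of the underside.
- beaker: Bystander: glass beaker, 80 across, 95 high, origin at the bottom centre.
- jar: Bystander: small amber jar, 56 across, 70 high, origin at the bottom centre.
- screwdriver: Bystander: red screwdriver lying flat on the bench in front of the robot, along its own x.
Things that resemble listed ones, but are neither listed nor needed, are in the scene too. Leave any blue, orange or yellow look-alike of the clip alone.

How it is judged:
On the way, in this order (a step that is already met when the one before it is completed fails the run):
1. the pin is pushed home (within 1.5 mm) while the clip is still in its rest (value of joint pin below 0.0015 m and distance of clip from where it was at the start of the episode below 0.02 m), for 0.2 s.
2. the clip is lifted out of its rest (height (world z) of clip above 0.08 m), for 0.1 s.
At the end, for the whole second after the job is handed in: Pin within 2 mm of home; clip at rest, straight leg through the cross-hole: tip 25-31 mm below the pin's axis, 14-44 mm out from the lug face, within 4 mm across, upright within 0.15 rad, clip plane across the pin within 0.3 rad; bent leg sprung back (spread under 0.05 rad) (value of joint pin below 0.002 m and x of clip in the frame of lug_face between -0.004 and 0.004 m and y of clip in the frame of lug_face between -0.044 and -0.014 m and z of clip in the frame of lug_face between -0.031 and -0.025 m and angle between the z axis of clip and the z axis of lug_face, either way round below 0.15 rad and angle between the x axis of clip and the x axis of lug_face, either way round below 0.3 rad and value of joint bent_leg below 0.05 rad and linear speed of clip below 0.02 m/s); the robot touches nothing.
It fails at once if the clip is pressed on the pin or reactor with more than 50 N, all contacts added up (contact force between clip and reactor above 50 N).
It fails at once if the hand presses on the pin or reactor with more than 45 N (contact force between the fingers and reactor above 45 N).
It fails at once if the jar, the beaker or the screwdriver is shifted more than 40 mm (distance of any of jar, beaker, screwdriver from where it was at the start of the episode above 0.04 m).
It also fails if it takes over 70 s, if anything falls off the work surface, if the arm or the gripper's body presses on something with over 40 N, if the wrist force passes 120 N, or if a joint passes its speed limit or range.

## Working session

There is one attempt and no reset: what is moved stays moved. The work goes in short steps, Python scripts to look and compute and a tool call to move; the robot and the scene stay as the last step left them, time stands still between calls to the robot, and variables do not carry over. Pictures are saved under pics/ and viewed, about 8 in all and at most 12, crops included, and the job is handed in when it is done.

Besides the shell and the picture viewer there is one more tool, called after ">>>" as name(argument=value, ...), one argument or row to a line, values as JSON. carry_out: Moves the arm, as the interface text tells. Its arguments: {"type":"object","properties":{"series":{"type":"array"},"force":{"type":"number"}},"required":["series"]}

```bash
mkdir -p pics; cat > h.py <<'E'
import numpy as np,cv2
from plant import r,vision
from scipy.spatial.transform import Rotation as R
def snap(n,f):
    p,d=vision.snapshot(n); c=vision.get_calibration(n)
    cv2.imwrite(f'pics/{f}.png',p[:,:,::-1]); np.savez(f'pics/{f}.npz',d=d,T=c['world_to_cam'],k=[c['fx'],c['fy'],c['cx'],c['cy']],p=p)
def cloud(f):
    z=np.load(f'pics/{f}.npz'); d=z['d'];fx,fy,cx,cy=z['k'];v,u=np.mgrid[:d.shape[0],:d.shape[1]]
    P=np.stack([(u-cx)/fx*d,(v-cy)/fy*d,d],-1); T=np.linalg.inv(z['T']); W=P@T[:3,:3].T+T[:3,3]; W[d==0]=np.nan
    return W,z['p']
def st():
    s=r.get_state(); print({k:np.round(s[k],4).tolist() for k in('clock','tool_pos','eef_rot','contact_force','opening')})
    return s
def go(p=None,yawdeg=None):
    s=r.get_state(); M=R.from_quat(s['eef_rot'])
    print('axes\n',M.as_matrix().round(3)); 
    if p is not None: print('dp',(M.inv().apply(np.array(p)-s['tool_pos'])/0.03).round(3))
E
python3 - <<'E'
from h import *
st();go();snap('scene','s0');snap('top','t0')
a=cv2.imread('pics/s0.png');b=cv2.imread('pics/t0.png')
cv2.imwrite('pics/c0.png',np.vstack([a,b])[:, :])
E
```

```text
{'clock': 0.0, 'tool_pos': [0.2642, 0.5658, 0.2379], 'eef_rot': [0.1526, 0.6904, -0.1538, 0.6902], 'contact_force': [0.496, 0.5798, 0.2551], 'opening': 1.001}
axes
 [[-0.001  0.423  0.906]
 [-0.002  0.906 -0.423]
 [-1.    -0.002  0.   ]]
```

View pics/s0.png

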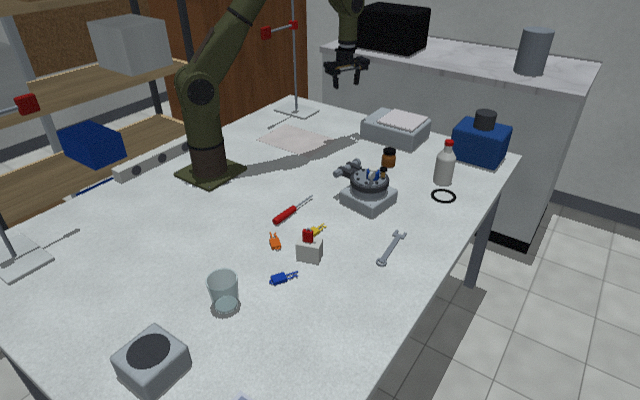

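View pics/t0.png

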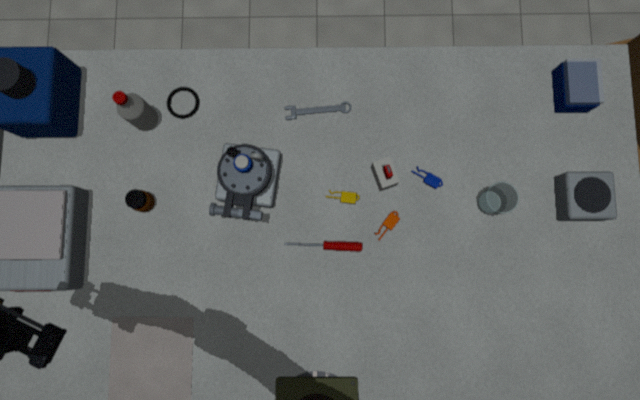

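The scene and top views agree. In the top view the reactor is at (247,175), with the pin at row ~212 from column 210 to 270. The red-tabbed clip in the white rest is at (387,172). Yellow (343,197), orange (390,221) and blue (428,178) lie loose on the bench and are decoys. Only the red one stands in a white rest. I'll confirm that in an enlarged crop and measure.

```bash
python3 - <<'E'
from h import *
b=cv2.imread('pics/t0.png')
c=cv2.resize(b[135:230,200:410],None,fx=3.8,fy=3.8,interpolation=cv2.INTER_CUBIC);cv2.imwrite('pics/c1.png',c)
W,p=cloud('t0')
def blob(m,n):
    q=W[m];print(n,len(q),np.nanmedian(q,0).round(4),np.nanmin(q,0).round(4),np.nanmax(q,0).round(4)); return q
u=np.arange(640)[None,:];v=np.arange(400)[:,None]
z=W[...,2]
rest=(abs(u-385)<20)&(abs(v-173)<22)&(abs(z-.06)<.008); q=blob(rest,'resttop')
(cx,s,a)=cv2.minAreaRect((q[:,:2]*1000).astype(np.float32));print(cx,s,a)
red=(abs(u-387)<15)&(abs(v-172)<15)&(z>.075);blob(red,'tab')
blk=(u>205)&(u<290)&(v>135)&(v<230)&(abs(z-.05)<.006); q=blob(blk,'block')
print(cv2.minAreaRect((q[:,:2]*1000).astype(np.float32)))
pin=(u>200)&(u<275)&(v>200)&(v<225)&(z>.085)&(z<.125); q=blob(pin,'pin'); print(cv2.minAreaRect((q[:,:2]*1000).astype(np.float32)))
print(cv2.fitLine((q[:,:2]).astype(np.float32),cv2.DIST_L2,0,.01,.01).ravel())
ring=(u>205)&(u<290)&(v>135)&(v<215)&(abs(z-.103)<.006);q=blob(ring,'lid')
print(cv2.minEnclosingCircle((q[:,:2]*1000).astype(np.float32)))
E
```

```text
resttop 408 [ 0.6102 -0.1712  0.0585] [ 0.5732 -0.2072  0.0523] [ 0.6519 -0.1433  0.0675]
(612.8958129882812, -175.145751953125) (70.15731048583984, 47.36966323852539) 19.0963134765625
tab 94 [ 0.6069 -0.1745  0.0976] [ 0.5928 -0.1851  0.0753] [ 0.6231 -0.1656  0.1083]
block 775 [0.5791 0.1248 0.0481] [0.5296 0.0953 0.044 ] [0.692  0.2577 0.0558]
((610.5713500976562, 175.8621826171875), (148.4669952392578, 148.94943237304688), 82.42465209960938)
pin 720 [0.5106 0.191  0.1053] [0.4879 0.1307 0.0852] [0.534  0.2578 0.1131]
((513.1785278320312, 194.0552978515625), (126.8758544921875, 44.94628143310547), 87.3075180053711)
[0.10270888 0.99471146 0.5110787  0.19226313]
lid 2234 [0.5838 0.1812 0.1034] [0.5008 0.1115 0.097 ] [0.6753 0.2578 0.109 ]
((580.8563232421875, 194.50436401367188), 101.10043334960938)
```

View pics/c1.png

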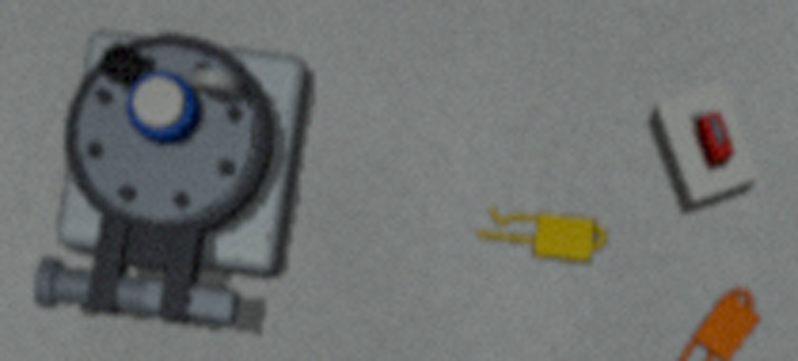

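The crop confirms it: the red tab in the white rest is at crop (715,138), and the yellow and orange clips are lying loose. Next I move above the pin for a close look.

>>> carry_out(
  series=[
    {"dp":[0,-1,1.6],"yaw":-0.5,"jaw":1},
    {"dp":[0,-2,3.2],"yaw":-1,"jaw":1},
    {"dp":[0,-3,4.8],"yaw":-1.5,"jaw":1},
    {"dp":[0,-4,6.4],"yaw":-2,"jaw":1},
    {"dp":[0,-5,8],"yaw":-3,"jaw":1},
  ],
)

```text
clock: 0.72
tool_pos: [0.419, 0.3266, 0.2381]
eef_rot: [0.041, 0.706, -0.043, 0.706]
contact_force: [-0.2, 0.9, -0.4]
opening: 1.001
```

```bash
python3 - <<'E'
from h import *
st();go([0.507,0.2,0.27])
E
```

```text
{'clock': 0.725, 'tool_pos': [0.419, 0.3266, 0.2381], 'eef_rot': [0.0414, 0.7061, -0.0429, 0.7056], 'contact_force': [-0.2447, 0.945, -0.3591], 'opening': 1.0007}
axes
 [[-0.001  0.119  0.993]
 [-0.002  0.993 -0.119]
 [-1.    -0.002 -0.   ]]
dp [-1.059 -3.844  3.416]
```

>>> carry_out(
  series=[
    {"dp":[-0.3,-1,1],"yaw":0,"jaw":0},
    {"dp":[-0.6,-2,2],"yaw":0,"jaw":0},
    {"dp":[-1,-3,3],"yaw":0,"jaw":0},
    {"dp":[-1.1,-3.8,3.4],"yaw":0,"jaw":0},
    {"dp":[-1.1,-3.8,3.4],"yaw":0,"jaw":0},
  ],
)

```text
clock: 1.35
tool_pos: [0.5075, 0.1986, 0.271]
eef_rot: [0.043, 0.706, -0.045, 0.706]
contact_force: [0.1, 0.3, -0.3]
opening: 0.458
```

```bash
python3 - <<'E'
from h import *
st();snap('wrist','w1')
W,p=cloud('w1'); print(W[::80,::106].round(3).tolist() if 0 else W[200,320])
E
```

```text
{'clock': 1.35, 'tool_pos': [0.5075, 0.1986, 0.271], 'eef_rot': [0.0426, 0.706, -0.0452, 0.7055], 'contact_force': [0.1428, 0.3088, -0.2823], 'opening': 0.4582}
[0.52456653 0.19950254 0.09785961]
```

View pics/w1.png

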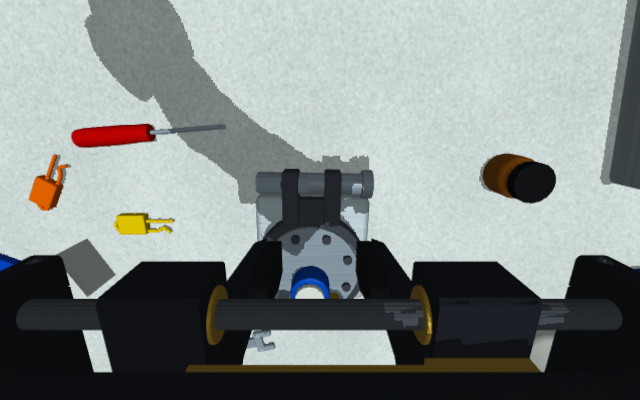

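The wrist view shows the pin at row ~184. Its free end is at column 258, the lugs at 291 and 333, and the head at 362–373. I'll fit the reactor frame from the cloud and look for the hole in an enlarged crop.

```bash
python3 - <<'E'
from h import *
W,p=cloud('w1')
u=np.arange(640)[None,:]+np.zeros((400,1));v=np.arange(400)[:,None]+np.zeros((1,640));z=W[...,2]
def d(n,m):
    q=W[m];print(n,len(q),np.nanmedian(q,0).round(4),np.nanpercentile(q,1,axis=0).round(4),np.nanpercentile(q,99,axis=0).round(4));return q
roi=(v>165)&(v<205)
fe=d('free',roi&(u>258)&(u<282)&(z>.09)&(z<.12))
mid=d('midpin',roi&(u>302)&(u<323)&(z>.1)&(z<.115)&(v<195))
sh=d('outer',roi&(u>343)&(u<361)&(z>.09)&(z<.12))
hd=d('head',roi&(u>=362)&(u<380)&(z>.08)&(z<.12))
# crest lines: for each column crest centre = median xy of points within 3mm of top
C=[]
for c in list(range(260,282))+list(range(344,361)):
    m=(u==c)&roi&(z>.1)&(z<.118); q=W[m]
    if len(q)>3:
        t=q[q[:,2]>q[:,2].max()-.004]; C.append(t.mean(0))
C=np.array(C);f=np.polyfit(C[:,1],C[:,0],1);print('x=',f,'yaw deg',-np.degrees(np.arctan(f[0])),'z',np.median(C[:,2]))
lug=roi&(z>.1065)&(z<.113)
print(C[::4].round(4).tolist())
for n,a,b in(('Llug',278,304),('Rlug',322,346)):
    q=W[(v>170)&(v<197)&(u>a)&(u<b)&(z>.1065)&(z<.113)];d_=q@np.array([-f[0]*-1,1,0]);print(n,np.percentile(d_,[2,98]).round(4),np.median(q[:,2]))
y=np.array([f[0],1,0]);y/=np.linalg.norm(y)
print('free end along',np.nanpercentile(fe@y,1),'head',np.nanpercentile(hd@y,99))
b=W[(u>240)&(u<385)&(v>160)&(v<280)&(abs(z-.05)<.006)];print(cv2.minAreaRect((b[:,:2]*1000).astype(np.float32)))
cv2.imwrite('pics/c2.png',cv2.resize(cv2.imread('pics/w1.png')[155:215,245:385],None,fx=5.7,fy=5.7,interpolation=cv2.INTER_CUBIC))
E
```

```text
free 487 [0.4957 0.1492 0.1063] [0.4862 0.1366 0.0944] [0.51   0.1615 0.1081]
midpin 371 [0.5036 0.1937 0.1055] [0.4939 0.183  0.1001] [0.5152 0.2046 0.108 ]
outer 358 [0.5088 0.2363 0.105 ] [0.499  0.2268 0.0966] [0.5221 0.2454 0.1079]
head 323 [0.5094 0.2519 0.108 ] [0.4975 0.2455 0.0955] [0.5272 0.2587 0.1112]
x= [0.13728366 0.47820644] yaw deg -7.816910780411155 z 0.10629220572796111
[[0.4976, 0.1381, 0.1067], [0.4976, 0.1424, 0.1066], [0.4987, 0.1465, 0.1065], [0.4991, 0.1508, 0.1068], [0.4997, 0.1551, 0.1068], [0.5006, 0.1592, 0.1065], [0.5103, 0.2294, 0.1053], [0.5096, 0.2338, 0.1055], [0.5108, 0.238, 0.1053], [0.5111, 0.2422, 0.1057]]
Llug [0.228  0.2519] 0.10798620053894106
Rlug [0.2756 0.296 ] 0.1080957346790431
free end along 0.2028807759171535 head 0.3249946050056753
((565.470458984375, 183.6181640625), (148.2566680908203, 61.56142807006836), 82.44163513183594)
```

View pics/c2.png

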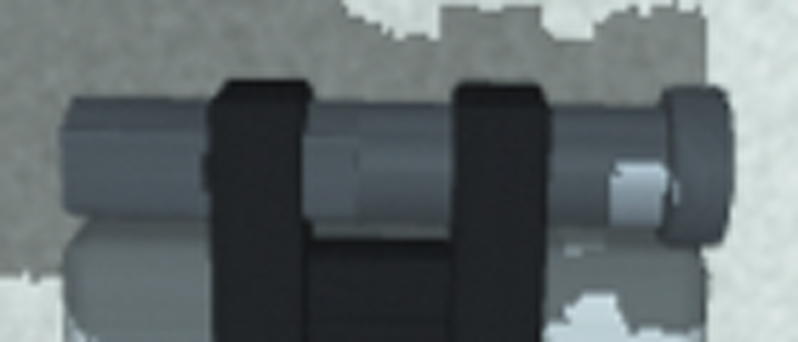

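In the crop the pin sticks out about 27 mm, and a dark sliver of the cross-hole shows right at the lug (207,170). The head face is on the right, at column ~730. I'll go beside the head with the fingers shut.

>>> carry_out(
  series=[
    {"dp":[0,1.7,0],"yaw":0,"jaw":0},
    {"dp":[0.3,3.4,0],"yaw":0,"jaw":0},
    {"dp":[2.2,3.4,0],"yaw":0,"jaw":0},
    {"dp":[4.2,3.4,0],"yaw":0,"jaw":0},
    {"dp":[6.1,3.4,0],"yaw":0,"jaw":0},
  ],
)

```text
clock: 2.02
tool_pos: [0.5169, 0.304, 0.0857]
eef_rot: [0.041, 0.707, -0.042, 0.705]
contact_force: [1.1, -0.1, -0.7]
opening: 0.004
```

>>> carry_out(
  series=[
    {"dp":[0,-0.2,0],"yaw":0,"jaw":0},
    {"dp":[0,-0.4,0],"yaw":0,"jaw":0},
    {"dp":[0,-0.5,0],"yaw":0,"jaw":0},
    {"dp":[0,-0.6,0],"yaw":0,"jaw":0},
    {"dp":[0,-0.6,0],"yaw":0,"jaw":0},
  ],
)

```text
clock: 2.65
tool_pos: [0.5154, 0.286, 0.0869]
eef_rot: [0.042, 0.706, -0.042, 0.706]
contact_force: [0.6, -0.2, 0.4]
opening: 0.007
```

```bash
python3 - <<'E'
from h import *
s=st(); y=np.array([.1323,.9912]); print(s['tool_pos'][:2]@y, s['contact_force'][:2]@y)
E
```

```text
{'clock': 2.65, 'tool_pos': [0.5154, 0.286, 0.0869], 'eef_rot': [0.042, 0.7062, -0.0419, 0.7056], 'contact_force': [0.6151, -0.1878, 0.4005], 'opening': 0.0072}
0.35167059211165536 -0.10480853164880118
```

>>> carry_out(
  series=[
    {"dp":[0,-0.1,0],"yaw":0,"jaw":0},
    {"dp":[0,-0.2,0],"yaw":0,"jaw":0},
    {"dp":[0,-0.3,0],"yaw":0,"jaw":0},
    {"dp":[0,-0.4,0],"yaw":0,"jaw":0},
    {"dp":[0,-0.5,0],"yaw":0,"jaw":0},
  ],
)

```text
clock: 3.28
tool_pos: [0.5137, 0.2716, 0.0869]
eef_rot: [0.042, 0.706, -0.041, 0.706]
contact_force: [-0.0, 3.8, -0.9]
opening: 0.005
```

>>> carry_out(
  series=[
    {"dp":[0,-0.06,0],"yaw":0,"jaw":0},
    {"dp":[0,-0.12,0],"yaw":0,"jaw":0},
    {"dp":[0,-0.18,0],"yaw":0,"jaw":0},
    {"dp":[0,-0.24,0],"yaw":0,"jaw":0},
    {"dp":[0,-0.3,0],"yaw":0,"jaw":0},
  ],
)

```text
clock: 3.9
tool_pos: [0.5127, 0.265, 0.087]
eef_rot: [0.043, 0.706, -0.04, 0.706]
contact_force: [0.1, 5.5, -2.4]
opening: 0.007
```

>>> carry_out(
  series=[
    {"dp":[0,-0.04,0],"yaw":0,"jaw":0},
    {"dp":[0,-0.08,0],"yaw":0,"jaw":0},
    {"dp":[0,-0.12,0],"yaw":0,"jaw":0},
    {"dp":[0,-0.16,0],"yaw":0,"jaw":0},
    {"dp":[0,-0.2,0],"yaw":0,"jaw":0},
  ],
)

```text
clock: 4.53
tool_pos: [0.512, 0.2601, 0.087]
eef_rot: [0.044, 0.706, -0.039, 0.706]
contact_force: [0.3, 5.1, -3.6]
opening: 0.009
```

>>> carry_out(
  series=[
    {"dp":[0,-0.02,0],"yaw":0,"jaw":0},
    {"dp":[0,-0.04,0],"yaw":0,"jaw":0},
    {"dp":[0,-0.06,0],"yaw":0,"jaw":0},
    {"dp":[0,-0.08,0],"yaw":0,"jaw":0},
    {"dp":[0,-0.1,0],"yaw":0,"jaw":0},
  ],
)

```text
clock: 5.15
tool_pos: [0.5117, 0.2577, 0.087]
eef_rot: [0.044, 0.706, -0.038, 0.706]
contact_force: [0.9, 4.9, -2.7]
opening: 0.002
```

>>> carry_out(
  series=[
    {"dp":[0,-0.03,0],"yaw":0,"jaw":0},
    {"dp":[0,-0.06,0],"yaw":0,"jaw":0},
    {"dp":[0,-0.09,0],"yaw":0,"jaw":0},
    {"dp":[0,-0.12,0],"yaw":0,"jaw":0},
    {"dp":[0,-0.15,0],"yaw":0,"jaw":0},
  ],
)

```text
clock: 5.78
tool_pos: [0.5112, 0.2538, 0.087]
eef_rot: [0.044, 0.706, -0.038, 0.706]
contact_force: [-0.3, 5.4, -1.7]
opening: 0.003
```

>>> carry_out(
  series=[
    {"dp":[0,-0.02,0],"yaw":0,"jaw":0},
    {"dp":[0,-0.04,0],"yaw":0,"jaw":0},
    {"dp":[0,-0.06,0],"yaw":0,"jaw":0},
    {"dp":[0,-0.08,0],"yaw":0,"jaw":0},
    {"dp":[0,-0.1,0],"yaw":0,"jaw":0},
  ],
)

```text
clock: 6.4
tool_pos: [0.5108, 0.2515, 0.0871]
eef_rot: [0.044, 0.706, -0.037, 0.706]
contact_force: [0.7, 5.1, -1.6]
opening: 0.006
```

>>> carry_out(
  series=[
    {"dp":[0,-0.02,0],"yaw":0,"jaw":0},
    {"dp":[0,-0.04,0],"yaw":0,"jaw":0},
    {"dp":[0,-0.06,0],"yaw":0,"jaw":0},
    {"dp":[0,-0.08,0],"yaw":0,"jaw":0},
    {"dp":[0,-0.1,0],"yaw":0,"jaw":0},
  ],
)

```text
clock: 7.02
tool_pos: [0.5108, 0.2515, 0.0872]
eef_rot: [0.045, 0.705, -0.035, 0.707]
contact_force: [0.8, 9.6, -5.4]
opening: 0.004
```

>>> carry_out(
  series=[
    {"dp":[0,-0.02,0],"yaw":0,"jaw":0},
    {"dp":[0,-0.04,0],"yaw":0,"jaw":0},
    {"dp":[0,-0.06,0],"yaw":0,"jaw":0},
    {"dp":[0,-0.08,0],"yaw":0,"jaw":0},
    {"dp":[0,-0.1,0],"yaw":0,"jaw":0},
  ],
)

```text
clock: 7.65
tool_pos: [0.5108, 0.2516, 0.0873]
eef_rot: [0.046, 0.705, -0.032, 0.707]
contact_force: [0.8, 9.5, -4.9]
opening: 0.011
```

The push stopped at y=0.2515 with the force risen to 9.6 N, so the pin appears to be home. Backing off and looking.

>>> carry_out(
  series=[
    {"dp":[0,0.5,0],"yaw":0,"jaw":0},
    {"dp":[0,1,0],"yaw":0,"jaw":0},
    {"dp":[-2,1,0],"yaw":0,"jaw":0.4},
    {"dp":[-4,0.5,0],"yaw":0,"jaw":0.4},
    {"dp":[-6,-1,0],"yaw":0,"jaw":0.4},
  ],
)

```text
clock: 8.28
tool_pos: [0.5075, 0.2272, 0.2592]
eef_rot: [0.046, 0.704, -0.031, 0.708]
contact_force: [1.1, -0.6, 0.3]
opening: 0.321
```

>>> carry_out(
  series=[
    {"dp":[0,-1,0],"yaw":0,"jaw":0.5},
    {"dp":[0,-2,0],"yaw":0,"jaw":0.5},
    {"dp":[0,-2.6,0],"yaw":0,"jaw":0.5},
    {"dp":[0,-2.6,0],"yaw":0,"jaw":0.5},
    {"dp":[0,-2.6,0],"yaw":0,"jaw":0.5},
  ],
)

```text
clock: 8.9
tool_pos: [0.4991, 0.1512, 0.2576]
eef_rot: [0.046, 0.704, -0.03, 0.708]
contact_force: [-1.1, -0.3, -0.7]
opening: 0.501
```

```bash
python3 - <<'E'
from h import *
st();go();snap('wrist','w2')
W,p=cloud('w2');z=W[...,2]
y=np.array([.1323,.9912,0]);x=np.array([.9912,-.1323,0]);S=W@y;X=W@x
ax=.4782*.9912-.0
m=(abs(X-.474)<.016)&(z>.085)&(z<.12)&(S>.12)&(S<.36)
v,u=np.where(m);print(u.min(),u.max(),v.min(),v.max())
a,b=max(u.min()-10,0),u.max()+10;c,d=v.min()-15,v.max()+15
cv2.imwrite('pics/c3.png',cv2.resize(cv2.imread('pics/w2.png')[c:d,a:b],None,fx=5,fy=5,interpolation=cv2.INTER_CUBIC));print('crop',a,b,c,d)
print('ends',np.percentile(S[m],[.5,99.5]))
E
```

```text
{'clock': 8.9, 'tool_pos': [0.4991, 0.1512, 0.2576], 'eef_rot': [0.0458, 0.7044, -0.0302, 0.7077], 'contact_force': [-1.0929, -0.3257, -0.7151], 'opening': 0.5015}
axes
 [[ 0.006  0.107  0.994]
 [ 0.022  0.994 -0.107]
 [-1.     0.022  0.004]]
276 398 173 204
crop 266 408 158 219
ends [0.1756141  0.29998678]
```

View pics/c3.png

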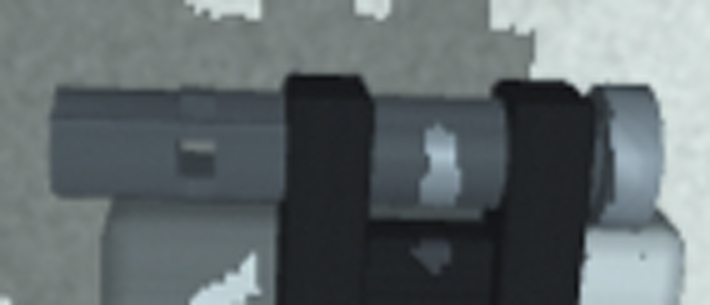

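The head now sits against the lug (crop column ~600), so the pin is home. The cross-hole shows at crop (197,156), which is wrist pixel (305.4,189.2). Next I work out its position and the moves to the rest.

```bash
python3 - <<'E'
from h import *
z=np.load('pics/w2.npz');fx,fy,cx,cy=z['k'];T=np.linalg.inv(z['T'])
def px(u,v,h):
    d=T[:3,:3]@[(u-cx)/fx,(v-cy)/fy,1];return T[:3,3]+d*(h-T[2,3])/d[2]
h=px(305.4-.5,189.2-.5,.107);print('hole',h.round(4))
W,p=cloud('w2')
print('lug edge',px(266+286/5,189,.107).round(4),'end',px(266+52/5,189,.107).round(4))
print('cam',T[:3,3])
Z=W[182:196,290:320,2];print(np.nanmedian(Z))
go([0.607,-0.1745,0.24]);
E
```

```text
hole [0.4979 0.1404 0.107 ]
lug edge [0.5003 0.159  0.107 ] end [0.4949 0.1114 0.107 ]
cam [0.42352576 0.15611925 0.40294062]
0.10661435955739473
axes
 [[ 0.006  0.107  0.994]
 [ 0.022  0.994 -0.107]
 [-1.     0.022  0.003]]
dp [  0.368 -10.425   4.736]
```

The hole is at about (0.498, 0.140), 19 mm out from the lug. Now to above the rest.

>>> carry_out(
  series=[
    {"dp":[0,-1.8,0.8],"yaw":-0.8,"jaw":0.8},
    {"dp":[0,-3.6,1.6],"yaw":-1.6,"jaw":0.8},
    {"dp":[0,-5.4,2.4],"yaw":-2.4,"jaw":0.8},
    {"dp":[0,-7.2,3.2],"yaw":-3.2,"jaw":0.8},
    {"dp":[0,-9,4],"yaw":-4.2,"jaw":0.8},
  ],
)

```text
clock: 9.57
tool_pos: [0.5907, -0.1303, 0.2519]
eef_rot: [-0.111, 0.693, 0.126, 0.701]
contact_force: [-0.6, 0.1, 0.5]
opening: 0.802
```

```bash
python3 - <<'E'
from h import *
st();go([0.607,-0.1745,0.22])
snap('wrist','w3')
E
```

```text
{'clock': 9.575, 'tool_pos': [0.5907, -0.1303, 0.2519], 'eef_rot': [-0.1113, 0.6934, 0.1264, 0.7006], 'contact_force': [-0.5708, 0.1499, 0.5374], 'opening': 0.8025}
axes
 [[ 0.006 -0.331  0.943]
 [ 0.023  0.943  0.331]
 [-1.     0.019  0.014]]
dp [ 1.032 -1.591  0.01 ]
```

View pics/w3.png

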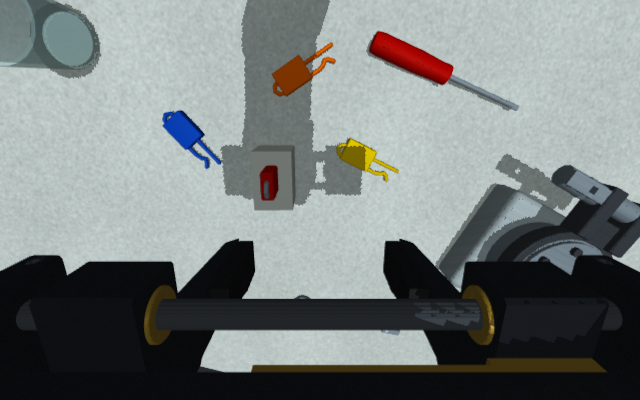

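The red tab is at (269,183) on the white rest at (274,178), well aligned with the jaws. I'll measure it from the cloud.

```bash
python3 - <<'E'
from h import *
W,p=cloud('w3');z=W[...,2]
u=np.arange(640)[None,:]+np.zeros((400,1));v=np.arange(400)[:,None]+np.zeros((1,640))
roi=(u>245)&(u<300)&(v>140)&(v<212)
q=W[roi&(abs(z-.06)<.005)];c=cv2.minAreaRect((q[:,:2]*1000).astype(np.float32));print('rest',c)
q=W[roi&(z>.093)&(z<.104)];print('tabtop',len(q),np.nanmedian(q,0),cv2.minAreaRect((q[:,:2]*1000).astype(np.float32)))
q=W[roi&(z>.104)];print('eye',len(q),np.nanmean(q,0))
q=W[roi&(z>.07)];print('all',len(q),cv2.minAreaRect((q[:,:2]*1000).astype(np.float32)))
Y=np.array([-.331,.943]);print('y span',np.percentile(q[:,:2]@Y,[1,50,99]))
Xv=np.array([.943,.331]);q=W[roi&(z>.093)];print('x,y top span',np.percentile(q[:,:2]@Xv,[2,98]),np.percentile(q[:,:2]@Y,[2,98]))
E
```

```text
rest ((612.2727661132812, -190.69015502929688), (70.5949935913086, 46.1839485168457), 18.808488845825195)
tabtop 330 [ 0.60462716 -0.19145487  0.09883696] ((607.9689331054688, -191.62869262695312), (29.759767532348633, 13.959710121154785), 18.511186599731445)
eye 68 [ 0.61046703 -0.19057398  0.1066039 ]
all 520 ((607.8556518554688, -191.6666259765625), (29.9987850189209, 13.959710121154785), 18.511186599731445)
y span [-0.38848333 -0.38000159 -0.37497558]
x,y top span [0.49532406 0.52425997] [-0.38843249 -0.37511779]
```

The wrist picture puts the rest at y=-0.191 and the top camera at -0.175. The arm was probably still moving when the calibration was read. I'll move above the rest, let it settle and measure again.

>>> carry_out(
  series=[
    {"dp":[0.3,-0.8,0],"yaw":0,"jaw":0.8},
    {"dp":[0.8,-1.6,0],"yaw":0,"jaw":0.8},
    {"dp":[1,-1.6,0],"yaw":0,"jaw":0.8},
    {"dp":[1,-1.6,0],"yaw":0,"jaw":0.8},
    {"dp":[1,-1.6,0],"yaw":0,"jaw":0.8},
  ],
)

```text
clock: 10.25
tool_pos: [0.608, -0.1852, 0.2208]
eef_rot: [-0.112, 0.694, 0.121, 0.701]
contact_force: [0.4, -1.0, -0.5]
opening: 0.8
```

```bash
sed -i "s/p,d=vision.snapshot(n); c=vision.get_calibration(n)/c=vision.get_calibration(n); p,d=vision.snapshot(n)/" h.py; python3 - <<'E'
from h import *
st();snap('wrist','w4')
W,p=cloud('w4');z=W[...,2]
roi=(W[...,0]>.55)&(W[...,0]<.67)&(W[...,1]>-.24)&(W[...,1]<-.12)
q=W[roi&(abs(z-.06)<.005)];print('rest',len(q),cv2.minAreaRect((q[:,:2]*1000).astype(np.float32)))
q=W[roi&(z>.09)&(z<.115)];c=cv2.minAreaRect((q[:,:2]*1000).astype(np.float32));print('tab',len(q),c,np.nanmax(q,0),np.nanmin(q,0))
go([c[0][0]/1e3,c[0][1]/1e3,.071]);st()
E
```

```text
{'clock': 10.25, 'tool_pos': [0.608, -0.1852, 0.2208], 'eef_rot': [-0.1116, 0.6936, 0.1214, 0.7012], 'contact_force': [0.4034, -0.9846, -0.4911], 'opening': 0.8001}
rest 2205 ((611.3816528320312, -176.67813110351562), (70.7515640258789, 46.06519317626953), 19.342544555664062)
tab 484 ((606.9927368164062, -178.59182739257812), (29.72510528564453, 13.250332832336426), 18.818923950195312) [ 0.62270579 -0.16796655  0.11032823] [ 0.59150507 -0.18904094  0.09000104]
axes
 [[ 0.008 -0.325  0.946]
 [ 0.015  0.946  0.325]
 [-1.     0.011  0.013]]
dp [ 5.     0.176 -0.021]
{'clock': 10.3, 'tool_pos': [0.608, -0.1856, 0.2209], 'eef_rot': [-0.1116, 0.6936, 0.1211, 0.7013], 'contact_force': [0.0159, 0.5791, -0.4077], 'opening': 0.802}
```

It now agrees with the top camera: tab at (0.607,-0.179), angle 19°. Descend and grip.

>>> carry_out(
  series=[
    {"dp":[0.5,0.18,0],"yaw":0,"jaw":0.6},
    {"dp":[2,0.18,-0.02],"yaw":0,"jaw":0.6},
    {"dp":[3.5,0.18,-0.02],"yaw":0,"jaw":0.6},
    {"dp":[4.6,0.18,-0.02],"yaw":0,"jaw":0.6},
    {"dp":[5,0.18,-0.02],"yaw":0,"jaw":0.6},
  ],
  force=25,
)

```text
clock: 10.92
tool_pos: [0.6053, -0.1773, 0.0686]
eef_rot: [-0.111, 0.695, 0.122, 0.7]
contact_force: [-0.3, 0.1, 0.5]
opening: 0.601
```

```bash
python3 - <<'E'
from h import *
st();go([.607,-.1785,.071])
E
```

```text
{'clock': 10.925, 'tool_pos': [0.6053, -0.1773, 0.0686], 'eef_rot': [-0.1114, 0.6949, 0.1222, 0.6999], 'contact_force': [-0.3227, 0.1267, 0.5001], 'opening': 0.6014}
axes
 [[ 0.004 -0.326  0.945]
 [ 0.016  0.945  0.326]
 [-1.     0.014  0.01 ]]
dp [-0.081 -0.056  0.041]
```

>>> carry_out(
  series=[
    {"dp":[-0.1,-0.06,0.04],"yaw":0,"jaw":0.6},
    {"dp":[-0.1,-0.06,0.04],"yaw":0,"jaw":0.3},
    {"dp":[-0.1,-0.06,0.04],"yaw":0,"jaw":0},
    {"dp":[-0.1,-0.06,0.04],"yaw":0,"jaw":0},
    {"dp":[-0.1,-0.06,0.04],"yaw":0,"jaw":0},
  ],
  force=40,
)

```text
clock: 11.55
tool_pos: [0.6072, -0.1788, 0.072]
eef_rot: [-0.111, 0.695, 0.122, 0.7]
contact_force: [-0.4, 1.0, 0.2]
opening: 0.169
```

>>> carry_out(
  series=[
    {"dp":[-0.3,0,0],"yaw":0,"jaw":0},
    {"dp":[-1,0,0],"yaw":0,"jaw":0},
    {"dp":[-2.5,0,0],"yaw":0,"jaw":0},
    {"dp":[-4,0,0],"yaw":0,"jaw":0},
    {"dp":[-5,0,0],"yaw":0,"jaw":0},
  ],
  force=40,
)

```text
clock: 12.18
tool_pos: [0.607, -0.1812, 0.2248]
eef_rot: [-0.112, 0.694, 0.122, 0.701]
contact_force: [0.6, 0.5, -1.4]
opening: 0.155
```

```bash
python3 - <<'E'
from h import *
st();go([.498,.1404,.22])
E
```

```text
{'clock': 12.175, 'tool_pos': [0.607, -0.1812, 0.2248], 'eef_rot': [-0.1117, 0.6938, 0.1217, 0.701], 'contact_force': [0.6435, 0.4913, -1.4098], 'opening': 0.1546}
axes
 [[ 0.008 -0.326  0.945]
 [ 0.016  0.945  0.325]
 [-1.     0.012  0.012]]
dp [ 0.3   11.316  0.053]
```

>>> carry_out(
  series=[
    {"dp":[0,1.5,0],"yaw":0.9,"jaw":0},
    {"dp":[0,3.5,0],"yaw":1.8,"jaw":0},
    {"dp":[0,5.5,0.1],"yaw":2.7,"jaw":0},
    {"dp":[0,7.5,0.1],"yaw":3.6,"jaw":0},
    {"dp":[0,9,0.1],"yaw":4.4,"jaw":0},
  ],
)

```text
clock: 12.8
tool_pos: [0.5207, 0.078, 0.2289]
eef_rot: [0.052, 0.703, -0.04, 0.708]
contact_force: [0.9, -0.1, -0.6]
opening: 0.151
```

>>> carry_out(
  series=[
    {"dp":[0,0.2,0],"yaw":0,"jaw":0},
    {"dp":[0,0.2,0],"yaw":0,"jaw":0},
    {"dp":[0,0.2,0],"yaw":0,"jaw":0},
    {"dp":[0,0.2,0],"yaw":0,"jaw":0},
    {"dp":[0,0.2,0],"yaw":0,"jaw":0},
  ],
)

```text
clock: 13.42
tool_pos: [0.5217, 0.0829, 0.2289]
eef_rot: [0.052, 0.703, -0.04, 0.708]
contact_force: [0.7, -0.7, -0.7]
opening: 0.158
```

```bash
python3 - <<'E'
from h import *
st();go([.502,.140,.19]); snap('wrist','w5'); snap('scene','s5')
E
```

```text
{'clock': 13.425, 'tool_pos': [0.5217, 0.0829, 0.2289], 'eef_rot': [0.0523, 0.7032, -0.0403, 0.708], 'contact_force': [0.7412, -0.6837, -0.7147], 'opening': 0.1578}
axes
 [[ 0.008  0.131  0.991]
 [ 0.017  0.991 -0.131]
 [-1.     0.017  0.006]]
dp [ 1.322  1.778 -0.906]
```

View pics/w5.png

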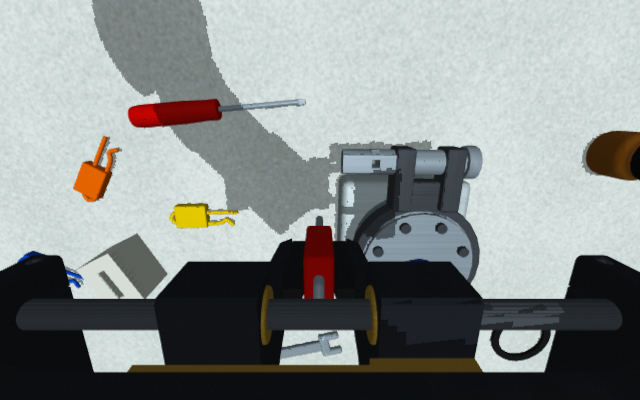

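The pin's hole is clearly visible at (376,163), and the clip leg shows at (320,222) below the red tab. I'll enlarge both to measure the tip relative to the hole.

```bash
python3 - <<'E'
from h import *
W,p=cloud('w5');z=np.load('pics/w5.npz');I=cv2.imread('pics/w5.png')
a=cv2.resize(I[140:185,335:405],None,fx=5.6,fy=5.6,interpolation=cv2.INTER_CUBIC)
b=cv2.resize(I[205:250,285:355],None,fx=5.6,fy=5.6,interpolation=cv2.INTER_CUBIC)
cv2.imwrite('pics/c5.png',np.hstack([a,b]))
for v in (212,214,216,218,220,222,224,226): 
    m=(W[v,305:335,2]>.13); print(v,np.where(m)[0]+305, W[v,305:335][m].mean(0).round(4) if m.any() else '')
E
```

```text
212 [] 
214 [] 
216 [317 318 319 320] [0.5157 0.0842 0.1796]
218 [316 317 318 319 320 321 322] [0.516  0.0845 0.1827]
220 [316 317 318 319 320 321 322] [0.516  0.0844 0.1867]
222 [316 317 318 319 320 321 322] [0.5158 0.0844 0.1908]
224 [315 316 317 318 319 320 321 322] [0.5161 0.0839 0.1935]
226 [308 309 310 311 312 313 314 315 316 317 318 319 320 321 322 323 324 325
 326 327 328 329] [0.5072 0.0847 0.2195]
```

View pics/c5.png

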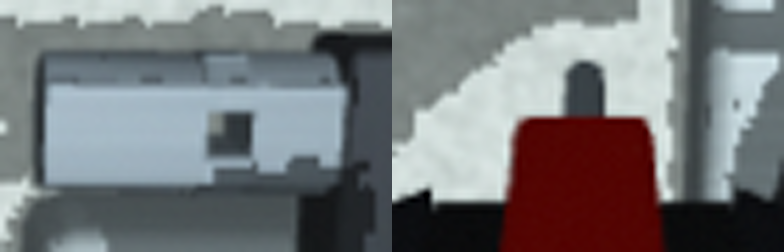

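The straight leg's axis is at (0.518,0.0844) with the tip at z≈0.177, so the clip x points along +x. The hole is at wrist pixel (375.5,163.3). Now the shift.

```bash
python3 - <<'E'
from h import *
z=np.load('pics/w5.npz');fx,fy,cx,cy=z['k'];T=np.linalg.inv(z['T'])
def px(u,v,h):
    d=T[:3,:3]@[(u-cx)/fx,(v-cy)/fy,1];return T[:3,3]+d*(h-T[2,3])/d[2]
W,_=cloud('w5');print('crest z',np.nanmedian(W[158:170,350:368,2]))
h=px(375.5,163.3,.107);print(h)
print('flat edges',px(358,140+85/5.6,.107),px(358,140+185/5.6,.107))
s=r.get_state();t=s['tool_pos']+h-np.array([.518,.0844,.107]); t[2]=.170; print(t);go(t)
E
```

```text
crest z 0.10680369186795988
[0.49849708 0.13993112 0.107     ]
flat edges [0.48903309 0.12485385 0.107     ] [0.50527353 0.12332812 0.107     ]
[0.50207976 0.13892849 0.17      ]
axes
 [[ 0.008  0.13   0.992]
 [ 0.017  0.991 -0.13 ]
 [-1.     0.018  0.006]]
dp [ 1.991  1.716 -0.896]
```

>>> carry_out(
  series=[
    {"dp":[0,1,-0.5],"yaw":0,"jaw":0},
    {"dp":[0.5,1.7,-0.9],"yaw":0,"jaw":0},
    {"dp":[1.2,1.7,-0.9],"yaw":0,"jaw":0},
    {"dp":[1.9,1.7,-0.9],"yaw":0,"jaw":0},
    {"dp":[1.9,1.72,-0.9],"yaw":0,"jaw":0},
  ],
)

```text
clock: 14.15
tool_pos: [0.501, 0.1386, 0.1716]
eef_rot: [0.052, 0.704, -0.04, 0.707]
contact_force: [0.9, 0.2, -0.2]
opening: 0.153
```

```bash
python3 - <<'E'
from h import *
s=st();go([.5021,.139,.162])
E
```

```text
{'clock': 14.15, 'tool_pos': [0.501, 0.1386, 0.1716], 'eef_rot': [0.0515, 0.7042, -0.0404, 0.707], 'contact_force': [0.8778, 0.2101, -0.1733], 'opening': 0.1528}
axes
 [[ 0.005  0.13   0.992]
 [ 0.016  0.991 -0.13 ]
 [-1.     0.016  0.003]]
dp [0.321 0.013 0.032]
```

>>> carry_out(
  series=[
    {"dp":[0.1,0,0.04],"yaw":0,"jaw":0},
    {"dp":[0.2,0,0.04],"yaw":0,"jaw":0},
    {"dp":[0.3,0,0.04],"yaw":0,"jaw":0},
    {"dp":[0.35,0,0.04],"yaw":0,"jaw":0},
    {"dp":[0.35,0,0.04],"yaw":0,"jaw":0},
  ],
)

```text
clock: 14.78
tool_pos: [0.5023, 0.1386, 0.1611]
eef_rot: [0.052, 0.704, -0.04, 0.707]
contact_force: [0.4, 0.2, -1.1]
opening: 0.152
```

>>> carry_out(
  series=[
    {"dp":[0.05,0,0],"yaw":0,"jaw":0},
    {"dp":[0.1,0,0],"yaw":0,"jaw":0},
    {"dp":[0.15,0,0],"yaw":0,"jaw":0},
    {"dp":[0.2,0,0],"yaw":0,"jaw":0},
    {"dp":[0.2,0,0],"yaw":0,"jaw":0},
  ],
)

```text
clock: 15.4
tool_pos: [0.5022, 0.1387, 0.155]
eef_rot: [0.051, 0.704, -0.04, 0.707]
contact_force: [0.4, -0.2, -1.7]
opening: 0.154
```

The tip is about 4 mm below the crest with no force, so it's in the hole. Continuing down.

>>> carry_out(
  series=[
    {"dp":[0.08,0,0],"yaw":0,"jaw":0},
    {"dp":[0.16,0,0],"yaw":0,"jaw":0},
    {"dp":[0.24,0,0],"yaw":0,"jaw":0},
    {"dp":[0.3,0,0],"yaw":0,"jaw":0},
    {"dp":[0.3,0,0],"yaw":0,"jaw":0},
  ],
)

```text
clock: 16.02
tool_pos: [0.5022, 0.1388, 0.1458]
eef_rot: [0.051, 0.704, -0.04, 0.707]
contact_force: [0.1, 0.8, -0.6]
opening: 0.154
```

>>> carry_out(
  series=[
    {"dp":[0.04,0,0],"yaw":0,"jaw":0},
    {"dp":[0.08,0,0],"yaw":0,"jaw":0},
    {"dp":[0.12,0,0],"yaw":0,"jaw":0},
    {"dp":[0.16,0,0],"yaw":0,"jaw":0},
    {"dp":[0.2,0,0],"yaw":0,"jaw":0},
  ],
)

```text
clock: 16.65
tool_pos: [0.5031, 0.139, 0.1402]
eef_rot: [0.052, 0.704, -0.04, 0.707]
contact_force: [0.8, -0.2, 4.3]
opening: 0.157
```

>>> carry_out(
  series=[
    {"dp":[0.05,0,0],"yaw":0,"jaw":0},
    {"dp":[0.1,0,0],"yaw":0,"jaw":0},
    {"dp":[0.15,0,0],"yaw":0,"jaw":0},
    {"dp":[0.2,0,0],"yaw":0,"jaw":0},
    {"dp":[0.25,0,0],"yaw":0,"jaw":0},
  ],
)

```text
clock: 17.27
tool_pos: [0.5039, 0.1396, 0.1331]
eef_rot: [0.052, 0.703, -0.04, 0.708]
contact_force: [2.2, 0.2, 3.0]
opening: 0.153
```

>>> carry_out(
  series=[
    {"dp":[0.05,0,0],"yaw":0,"jaw":0},
    {"dp":[0.1,0,0],"yaw":0,"jaw":0},
    {"dp":[0.15,0,0],"yaw":0,"jaw":0},
    {"dp":[0.2,0,0],"yaw":0,"jaw":0},
    {"dp":[0.25,0,0],"yaw":0,"jaw":0},
  ],
)

```text
clock: 17.9
tool_pos: [0.504, 0.1399, 0.1258]
eef_rot: [0.052, 0.703, -0.04, 0.708]
contact_force: [1.3, 0.1, 8.0]
opening: 0.157
```

>>> carry_out(
  series=[
    {"dp":[0.05,-0.02,0],"yaw":0,"jaw":0},
    {"dp":[0.1,-0.03,0],"yaw":0,"jaw":0},
    {"dp":[0.15,-0.03,0],"yaw":0,"jaw":0},
    {"dp":[0.2,-0.03,0],"yaw":0,"jaw":0},
    {"dp":[0.2,-0.03,0],"yaw":0,"jaw":0},
  ],
)

```text
clock: 18.52
tool_pos: [0.5029, 0.1387, 0.1192]
eef_rot: [0.052, 0.704, -0.04, 0.707]
contact_force: [-0.5, -0.3, -1.5]
opening: 0.152
```

>>> carry_out(
  series=[
    {"dp":[0.03,0,0],"yaw":0,"jaw":0},
    {"dp":[0.06,0,0],"yaw":0,"jaw":0},
    {"dp":[0.09,0,0],"yaw":0,"jaw":0},
    {"dp":[0.12,0,0],"yaw":0,"jaw":0},
    {"dp":[0.15,0,0],"yaw":0,"jaw":0},
  ],
)

```text
clock: 19.15
tool_pos: [0.5032, 0.1387, 0.1179]
eef_rot: [0.051, 0.703, -0.04, 0.708]
contact_force: [-6.1, -3.5, 36.9]
opening: 0.157
```

The push dropped and then hit a hard stop, so the clip has snapped in and the tab is on the crest. Easing off and releasing.

>>> carry_out(
  series=[
    {"dp":[-0.02,0,0],"yaw":0,"jaw":0},
    {"dp":[-0.02,0,0],"yaw":0,"jaw":0.3},
    {"dp":[-0.02,0,0],"yaw":0,"jaw":0.3},
    {"dp":[-0.02,0,0],"yaw":0,"jaw":0.35},
    {"dp":[-0.02,0,0],"yaw":0,"jaw":0.35},
  ],
)

```text
clock: 19.77
tool_pos: [0.5031, 0.1386, 0.1181]
eef_rot: [0.051, 0.703, -0.04, 0.708]
contact_force: [-0.0, 0.1, -0.0]
opening: 0.357
```

>>> carry_out(
  series=[
    {"dp":[-0.3,0,0],"yaw":0,"jaw":0.35},
    {"dp":[-1,0,0],"yaw":0,"jaw":0.35},
    {"dp":[-2,0,0],"yaw":0,"jaw":0.4},
    {"dp":[-4,0,0],"yaw":0,"jaw":0.5},
    {"dp":[-5,0,0],"yaw":0,"jaw":0.6},
  ],
)

```text
clock: 20.4
tool_pos: [0.5027, 0.1368, 0.2715]
eef_rot: [0.052, 0.702, -0.04, 0.709]
contact_force: [-0.2, -0.0, -0.1]
opening: 0.582
```

>>> carry_out(
  series=[
    {"dp":[0,0,1],"yaw":0,"jaw":0.6},
    {"dp":[0,0,1.5],"yaw":0,"jaw":0.6},
    {"dp":[0,0,1.5],"yaw":0,"jaw":0.6},
    {"dp":[0,0,1.5],"yaw":0,"jaw":0.6},
    {"dp":[0,0,1.5],"yaw":0,"jaw":0.6},
  ],
)

```text
clock: 21.02
tool_pos: [0.5464, 0.1312, 0.2719]
eef_rot: [0.052, 0.702, -0.04, 0.709]
contact_force: [0.2, -0.0, -0.4]
opening: 0.602
```

```bash
python3 - <<'E'
from h import *
st();snap('wrist','w6');snap('scene','s6')
W,p=cloud('w6');z=W[...,2]
y=np.array([.1323,.9912,0]);x=np.array([.9912,-.1323,0]);S=W@y;X=W@x
q=(W[...,0]>.46)&(W[...,0]<.54)&(W[...,1]>.1)&(W[...,1]<.17)&(z>.125)
t=W[q];print('tab',len(t),np.nanmedian(t,0),np.nanmax(t[:,2]),cv2.minAreaRect((t[:,:2]*1000).astype(np.float32)))
m=(abs(X-.474)<.016)&(z>.085)&(z<.12)&(S>.12)&(S<.36);print('pin ends',np.percentile(S[m],[.5,99.5]))
v,u=np.where(m);a,c=u.min()-15,v.min()-30
A=cv2.resize(cv2.imread('pics/w6.png')[c:c+100,a:a+160],None,fx=5,fy=5,interpolation=cv2.INTER_CUBIC)
cv2.imwrite('pics/c6.png',A[:500])
cv2.imwrite('pics/d6.png',cv2.resize(cv2.imread('pics/s6.png')[140:220,310:410],None,fx=6,fy=6,interpolation=cv2.INTER_CUBIC))
E
```

```text
{'clock': 21.025, 'tool_pos': [0.5464, 0.1312, 0.2719], 'eef_rot': [0.0517, 0.702, -0.0395, 0.7092], 'contact_force': [0.1724, -0.033, -0.4294], 'opening': 0.602}
tab 26212 [0.5220325  0.13801338 0.35860799] 0.37618441020308874 ((514.2096557617188, 134.9984893798828), (69.9957504272461, 51.5709342956543), 89.9958724975586)
pin ends [0.1755427  0.29986696]
```

View pics/c6.png

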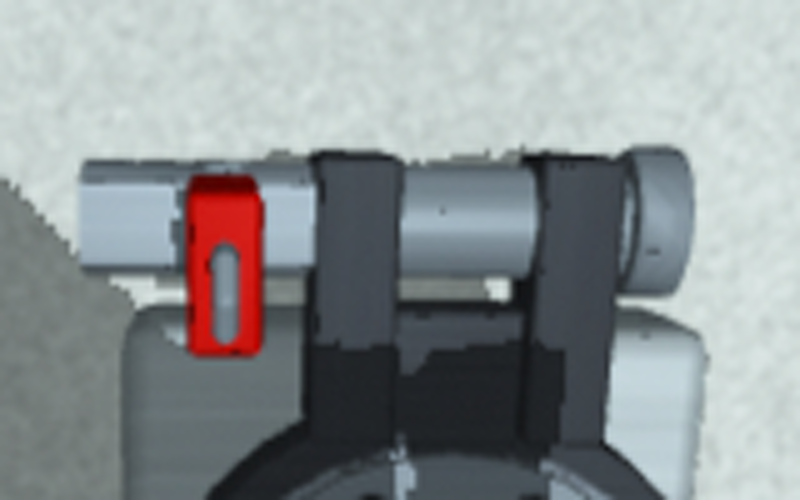

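View pics/d6.png

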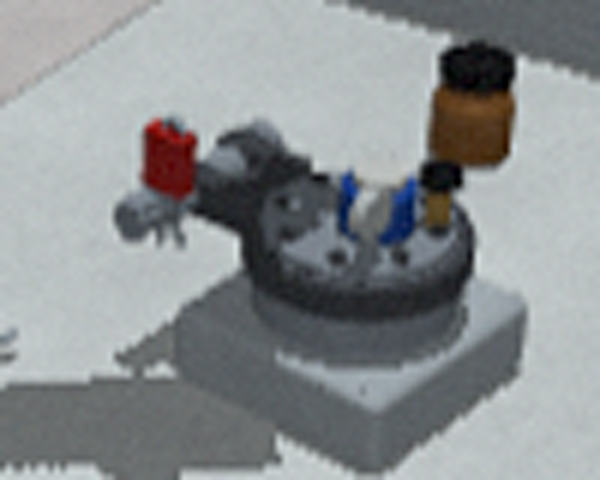

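The wrist crop shows the red tab standing squarely on the pin at (225,265), with the head still against the lug at (660,220). The scene crop shows the tab upright on the crest and the leg tips coming out below the pin at (170,235). One depth check on the seating, then hand in.

```bash
python3 - <<'E'
from h import *
W,p=cloud('w6');z=W[...,2]
q=(W[...,0]>.46)&(W[...,0]<.54)&(W[...,1]>.11)&(W[...,1]<.16)&(z>.125)&(z<.2)
t=W[q];top=np.nanmax(t[:,2]);e=t[abs(t[:,2]-.147)<.003]
print('tab top median',np.median(e[:,2]),'eye top',top,cv2.minAreaRect((e[:,:2]*1000).astype(np.float32)))
if .142<np.median(e[:,2])<.15 and top<.162: print(r.finish_job()); st()
E
```

```text
tab top median 0.14646425183077738 eye top 0.15726146561657295 ((504.3434753417969, 138.6555938720703), (13.661552429199219, 30.005550384521484), 82.10320281982422)
the job is handed in; nothing more can be done
None
the job is handed in; nothing more can be done
```

The clamp is locked and the job is handed in at about 21 s of the 70 s. No verdict came back, so the results below are my own checks.

**What I did:**
- **Pin:** I pushed it home by the head with the fingers shut. The push ran at about 5 N, then rose to about 10 N with no more movement.
- **Hole:** I located it with the wrist camera, about 19 mm out from the lug.
- **Clip:** I took the red-tabbed clip from its rest and lowered its straight leg through the hole. The bent leg rode over at about 4 to 8 N, the push dropped, and then the tab stopped hard on the crest. I then let go and backed away.

**Last checks:**
- **Seating:** The tab top is at 146.5 mm (147 expected). The tab is centred over the hole, with its plane within about 0.5° of square across the pin. I saw the leg tips below the pin.
- **Pin position:** The pin's ends measured the same before and after the insertion, to about 0.1 mm.
- **Clearance:** The gripper touches nothing, and I never went near the jar, beaker or screwdriver.

**What went less well:**
- **Too much force at the stop:** My last downward step pressed about 37 N for a moment. That is over the 30 N guideline but under the 50 N fail limit for the clip.
- **A bad reading:** One wrist picture put the rest about 15 mm off, because the arm was still moving. I re-measured at standstill before grasping, and it then agreed with the top camera.

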